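Unlock the spring checker and draw its rod to the length mark

TASK

Take the square key out of its wooden stand, push it well down into the round lock barrel on top of the spring checker and turn it clockwise (seen from above) as far as it goes, about 70 degrees, to free the checker's rod. Leave the key in the lock, then draw the sprung rod out by its upright pull plate until the round collar on the rod is level with the brass pointer, and keep holding it there: the program finishes while the gripper still holds the rod at the mark. Leave the other things on the bench where they are.

Things in the scene. Friction and masses are not known exactly. Their poses are not given: they have to be found in the camera images.
- key_bow (a point): Centre of the flat bow (grip) of the steel key; the key stands upright in its stand. Bow: 10 mm thick along the point's x, 30 mm wide along its y, 36 mm tall; the point is half-way up the bow. Below the bow is a square shank, 12 x 12 mm (sides along x and y) and 34 mm long, the lowest 8 mm tapering to 6 mm. z up. Key 70 mm long in all, 60 g.
- key_tip (a point): Foot of the key, the middle of the shank's lower end, 52 mm below the bow's centre; same axes as the bow.
- key_stand: Fixed dark wooden block 50 x 50 x 24 mm, origin under its centre, sides along its x and y; a square 14 mm hole, 18 mm deep, in its top holds the key upright (the key's foot is 6 mm above the bench).
- checker: The spring checker, fixed on the bench: grey base plate 260 x 95 x 10 mm, a steel lock housing 85 x 64 mm rising to 62 mm, and a tube 32 mm across (top 51 mm above the bench) out of which the rod slides. Origin on the bench under the rod's axis, z up; the rod comes out along the checker's -x, horizontally, with its axis 35 mm above the bench. Housing centre at x = +57 mm, lock axis at x = +50 mm, tube mouth at x = -32 mm, all at y = 0.
- lock_mouth (a point): Centre of the mouth (upper face) of the round steel lock barrel, 45 mm across, 28 mm tall, its upper face 90 mm above the bench. It holds a square socket 14.5 x 14.5 mm, 22 mm deep, with a 3 mm chamfer round its mouth, its sides along this point's x and y; z up. The point turns with the barrel. The key enters in any of its four quarter positions.
- lock (a joint): Turn of the lock barrel in rad, clockwise from above: 0 to about 0.08 at the start (locked), stop at 1.2. The key has up to 0.25 rad of play in the socket. The barrel turns against friction of 0.06 N m and stays where it is left. Until it is turned well round, a pin inside blocks the rod.
- pull_rod: The sprung steel rod, 10 mm across. Its origin is the middle of the round collar on it (22 mm across, 8 mm thick along the rod), on the rod's axis; same axes as the checker. Pushed in, the collar sits just outside the tube mouth at checker x = -40 mm. It slides out along -x by at most 115 mm against a spring of 3.2 N at the start plus 70 N/m (up to about 10 N at the mark), and springs back if let go.
- pull_grip (a point): Grip point on the black upright pull plate at the rod's outer end, 35 mm beyond the collar (along -x) and 48 mm above the rod's axis, 83 mm above the bench. The plate is 14 mm thick along the rod (x), 30 mm wide (y), and stands from 23 to 103 mm above the bench. It moves with the rod.
- pointer_tip (a point): Tip of the brass pointer (6 mm wide along x) that marks the length. It is on a brass clamp on a rail beside the rod, at the rod's height, 14 mm from the rod's axis; same axes as the checker. It is fixed, 40 to 90 mm further out than the pushed-in collar. At the mark the collar's middle and the pointer have the same x in the checker's axes.
- punch: Steel round punch, upright, 32 mm across, 72 mm tall; a bystander, to be left alone.
- die_block: Blue-anodized aluminium die block, 60 x 60 x 30 mm, with a round hole; a bystander, to be left alone.
- bushing: Brass guide bushing, ring 38 mm across, 35 mm tall; a bystander, to be left alone.
- stripper_pad: Black rubber disc, 48 mm across, 22 mm tall; a bystander, to be left alone.
- wrench: Steel wrench lying flat; a bystander, to be left alone.
- hammer: Hammer lying on the bench; a bystander, to be left alone.
- parallel: Steel parallel bar, 90 x 14 x 22 mm; a bystander, to be left alone.

How it is judged (in metres and radians):
On the way, in this order (a step that is already met when the one before it is completed fails the run):
1. the key is down in the lock barrel (z of key_tip in the frame of lock_mouth below -0.014 m and horizontal distance between key_tip and lock_mouth below 0.005 m), for 0.1 s.
2. the lock is turned with the key in it (all of step 1 and value of joint lock above 0.95 rad), for 0.2 s.
At the end, for the whole second after the job is handed in: The key is still at least 14 mm deep in the lock barrel and within 5 mm of its axis, the lock is turned by more than 0.95 rad, the middle of the rod's collar is within 5 mm of the pointer along the rod, and the fingers hold the rod there (more than 1 N) (all of step 2 and x of pull_rod in the frame of pointer_tip between -0.005 and 0.005 m and contact force between the fingers and pull_rod above 1 N); the arm keeps its last pose, push and grip.
It fails at once if one of the other things on the bench (punch, die block, bushing, rubber pad, wrench, hammer, parallel bar) is shoved more than 30 mm from its place (distance of any of punch, die_block, bushing, stripper_pad, wrench, hammer, parallel from where it was at the start of the episode above 0.03 m).
It also fails if it takes over 54 s, if anything falls off the work surface, if the arm or the gripper's body presses on something with over 40 N, if the wrist force passes 120 N, or if a joint passes its speed limit or range.

ROBOT

A 7-joint arm with a two-finger parallel gripper is mounted at the origin on the work surface. World frame = base frame: x ahead of the robot, y to its left, z up, the work surface at z = 0. Lengths are in m, angles in degrees, forces in N, time in s.
With the tool pointing down it reaches from about 0.4 to 0.9 m from the base axis. Payload 5.6 kg.
Tool frame: the origin (TCP) lies between the finger pads; the fingertips stand 8 mm ahead of it and the grasp point (between the pads) lies 11 mm behind it; z points along the fingers, y is the line along which they close (so a half turn about z gives the same grasp; the last joint's range is limited). The gripper opens to 92 mm and grips with 3 to 60 N. Pads are 20 mm wide; open, the fingers measure 128 mm over their backs; the gripper's body (75 mm by 189 mm) begins 69 mm behind the grasp point.
Start: joints at [72.365, 26.786, -0.665, 91.828, 0.344, 61.387, -3.226], TCP at [0.17, -0.627, 0.223] pointing down, gripper open.
Joint ranges: [-144.91, 144.91], [-17.63, 115.5], [-89.93, 88.59], [15.96, 139.68], [-74.01, 254.01], [8.47, 105.57], [-167.45, 167.45]. Speed limits (degrees/s): [147.25, 147.25, 180, 180, 180, 180, 180].

INTERFACE

Orientations are given as a 3x3 rotation matrix whose columns are the frame's x, y, z axes.
In Python, from rig import * gives the robot as it stands. The module is installed in compiled form; this text tells all that it offers.
- The arm moves only by the tool servo_tool, never from a script. Its arguments are lists of equal length, an entry for each row: "claw": the gripper command: -1 is shut, 1 is fully open, values between are in proportion; "travel": the shift along the tool's x, y, z scaled (see below), a list of three; "twist": the turn about the tool's z scaled (see below). In form: {"claw": [claw, ...], "travel": [[x, y, z], ...], "twist": [twist, ...]}. A call has 1 to 20 rows; each row shifts and turns the commanded pose from where the row before left it, along the tool's axes as they then stand; what a row does not reach is not made up. The controller multiplies each number of a shift by 0.05 m and each number of a turn by 0.1 rad. A row lasts 1/8 s, in which the tool goes at most 62.5 mm and 10.7 degrees, less where a joint would pass 70% of its speed; a pose out of reach is approached as far as the arm can. A call with a number of a shift or a turn outside -1 to 1 is refused whole. A call with a gripper value outside its range is refused whole. The fingers move at their own pace and stop on an object; "newtons" is the grip in N (left out, the last holds). Time passes only in rows, so rows that do not move let the fingers close. It gives the time, the measured TCP pose, the force, the opening and the grip force at its end, in the units of the state.
- observe(): the state, without advancing time (a new reading comes with each control period).
- get_image(name): name is "scene" or "side" or "wrist"; returns the picture (384x512x3 uint8, red, green, blue); there is no depth.
- camera_model(name): a dict with "fx", "fy", "cx", "cy" (pixels), "R" (3x3) and "t" (3): a world point X has camera coordinates R X + t. Camera axes: x right, y down, z forward; pixel columns grow to the right and rows downward; lengths in m; the calibration is good to about 2 mm. A picture is of the moment at which its call begins: read the wrist's pose just before it. camera_model takes no time and is no camera call; for the wrist camera it gives the pose at the moment of the call.
- sign_off(): hands the job in; it is judged then, once.
The state is a dict: "time": time; "joints": joint angles; "joint_vel": joint speeds; "effort": joint torques, N m; "tcp_pos": TCP position; "ee_rot": TCP orientation; "force": force on the tool from outside, world axes, zero at the start; "torque": the same for the moment, N m; "opening": opening from 0.0 (shut) to 1.0 (fully open); "grasp_force": force on a finger pad.
Only numpy, scipy, OpenCV 4.12 (cv2) and the standard library are available. Lean on these libraries where they do the work, as an engineer would, in place of code of your own. Each camera call takes 0.05 s, during which the arm holds its last target. There are 200 camera calls.

## Working session

There is one attempt and no reset: what is moved stays moved. The work goes in short steps, Python scripts to look and compute and a tool call to move; the robot and the scene stay as the last step left them, time stands still between calls to the robot, and variables do not carry over. Pictures are saved under pics/ and viewed, at most 10 in all, crops included, and the job is handed in when it is done.

Besides the shell and the picture viewer there is one more tool, called after "Call:" as name([rows], argument=value, ...), one row to a line, values as JSON. servo_tool: Moves the arm, as the interface text tells. Shifts and turns lie within -1 to 1; 1 stands for 0.05 m of shift or 0.1 rad of turn. Its arguments: {"type":"object","properties":{"claw":{"type":"array"},"travel":{"type":"array"},"twist":{"type":"array"},"newtons":{"type":"number"}},"required":["claw","travel","twist"]}

```bash
mkdir -p pics
python3 - <<'E'
from rig import *
import cv2,numpy as np
s=observe();print(s['time'],s['tcp_pos'],np.round(s['ee_rot'],3),s['opening'])
a=[]
for n in("scene","side","wrist"):
    m=camera_model(n);im=get_image(n);cv2.imwrite(f"pics/{n}0.png",im[:,:,::-1])
    print(n,m['fx'],m['cx'],m['cy'],np.round(-m['R'].T@m['t'],3),np.round(m['R'],3).tolist());a.append(im)
cv2.imwrite("pics/a.png",cv2.resize(a[0],(800,600),interpolation=cv2.INTER_CUBIC)[:,:,::-1])
cv2.imwrite("pics/b.png",cv2.resize(a[1],(800,600),interpolation=cv2.INTER_CUBIC)[:,:,::-1])
E
```

```text
0.0 [ 0.16987453 -0.6267903   0.2216434 ] [[ 0.965  0.262 -0.001]
 [ 0.262 -0.965  0.002]
 [-0.    -0.002 -1.   ]] 1.000987539088433
scene 356.54521121411574 259.65690156835075 189.22306730771234 [ 0.797 -0.436  0.821] [[0.876, 0.482, -0.016], [0.388, -0.724, -0.57], [-0.286, 0.494, -0.821]]
side 430.3758635063426 247.2946539973597 189.6158306178187 [0.144 0.612 0.925] [[-0.825, -0.565, -0.007], [-0.427, 0.632, -0.647], [0.369, -0.531, -0.763]]
wrist 335.7081769435653 253.38618679688057 190.97463035795897 [ 0.252 -0.605  0.383] [[0.262, -0.965, -0.001], [-0.921, -0.25, 0.297], [-0.287, -0.077, -0.955]]
```

View pics/a.png

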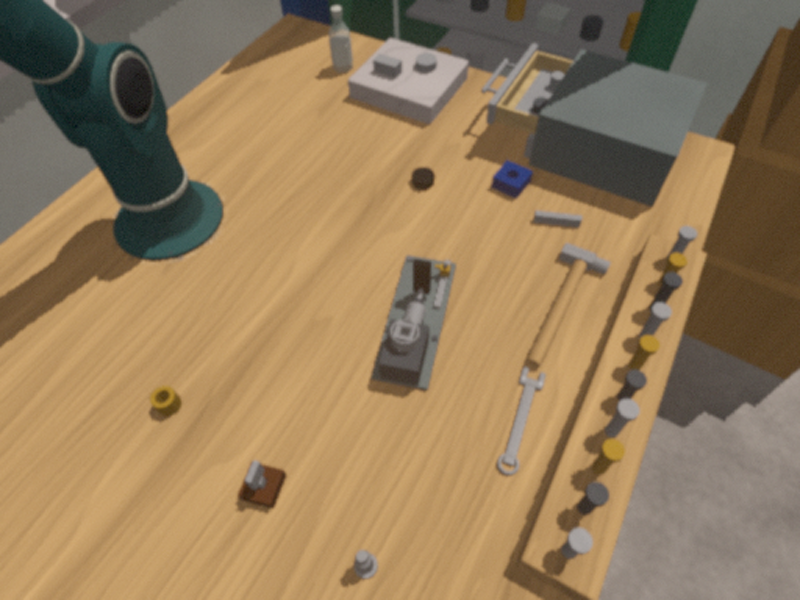

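View pics/b.png

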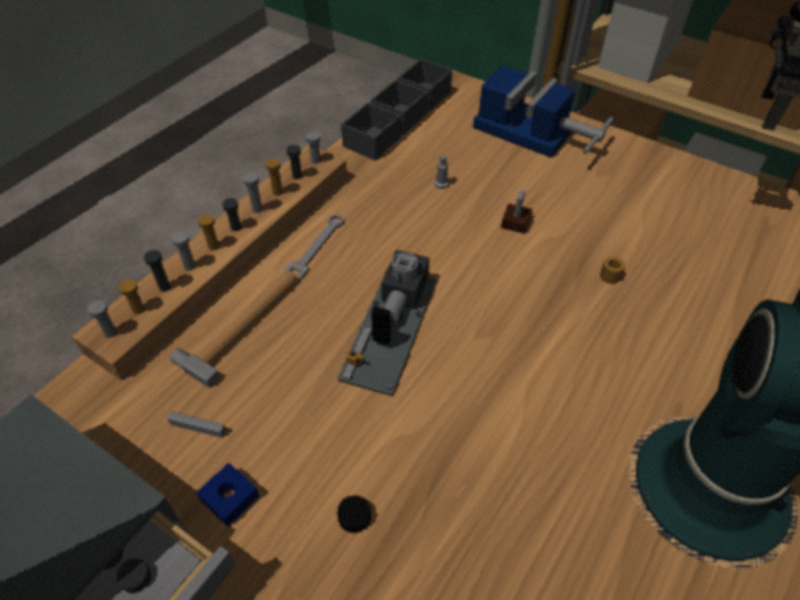

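The scene view (800x600) shows the key bow at about (256,475) with its stand at (262,487), the lock mouth at (405,333), and the pull plate top at (423,265). The pointer is at (443,268). The side view puts the lock mouth at (404,262), key top at (521,195), plate top at (383,305) and pointer at (354,357).

```bash
cat > h.py <<'E'
import numpy as np, cv2
from rig import *
def ray(m,u,v):
    C=-m['R'].T@m['t']; d=m['R'].T@np.array([(u-m['cx'])/m['fx'],(v-m['cy'])/m['fy'],1]); return C,d
def atz(m,u,v,z):
    C,d=ray(m,u,v); return C+d*(z-C[2])/d[2]
def proj(m,X):
    c=m['R']@np.asarray(X,float)+m['t']; return np.array([m['fx']*c[0]/c[2]+m['cx'],m['fy']*c[1]/c[2]+m['cy']])
def tri(obs):
    A=np.zeros((3,3));b=np.zeros(3)
    for m,u,v in obs:
        C,d=ray(m,u,v);d/=np.linalg.norm(d);P=np.eye(3)-np.outer(d,d);A+=P;b+=P@C
    return np.linalg.solve(A,b)
E
python3 - <<'E'
from h import *
S=camera_model('scene');D=camera_model('side');k=.64
def both(n,a,b,z):
    a=np.array(a)*k;b=np.array(b)*k
    print(n,np.round(tri([(S,*a),(D,*b)]),3),np.round(atz(S,*a,z),3),np.round(atz(D,*b,z),3))
both('lock',(405,333),(404,262),.09)
both('keytop',(256,463),(521,195),.076)
both('plate top',(423,263),(383,305),.103)
both('pointer',(441,269),(354,357),.035)
for n,p in dict(base1=(375,381),base2=(425,388),base3=(456,262),base4=(408,256)).items(): print(n,atz(S,*(np.array(p)*k),.01))
for n,p in dict(b3=(340,380),b4=(394,392),b1=(435,272)).items(): print(n,atz(D,*(np.array(p)*k),.01))
for n,p in dict(a=(250,506),b=(284,469),c=(239,486)).items(): print('stand',atz(S,*(np.array(p)*k),.024))
E
```

```text
lock [ 0.572 -0.055  0.083] [ 0.575 -0.058  0.09 ] [ 0.567 -0.05   0.09 ]
keytop [ 0.488 -0.327  0.076] [ 0.492 -0.326  0.076] [ 0.486 -0.33   0.076]
plate top [0.538 0.061 0.106] [0.54  0.066 0.103] [0.536 0.057 0.103]
pointer [0.549 0.122 0.027] [0.551 0.116 0.035] [0.546 0.127 0.035]
base1 [ 0.5512952  -0.11799164  0.01      ]
base2 [ 0.6274751  -0.09076697  0.01      ]
base3 [0.55984442 0.16135948 0.01      ]
base4 [0.47484076 0.13209545 0.01      ]
b3 [0.54906841 0.16266822 0.01      ]
b4 [0.46419124 0.13253104 0.01      ]
b1 [ 0.54606669 -0.12418405  0.01      ]
stand [ 0.50008328 -0.36998637  0.024     ]
stand [ 0.51125245 -0.30550948  0.024     ]
stand [ 0.4693867  -0.35564683  0.024     ]
```

Run:
```python
import cv2
a=cv2.imread('pics/scene0.png');b=cv2.imread('pics/side0.png')
c=[cv2.resize(a[285:335,140:190],(400,400),interpolation=3),cv2.resize(a[160:250,235:300],(400,554),interpolation=3)[:400]]
w=cv2.imread('pics/wrist0.png')
top=cv2.hconcat(c); cv2.imwrite('pics/c.png',cv2.vconcat([top[:250],]) if 0 else w)
```

```text
(no output)
```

View pics/c.png

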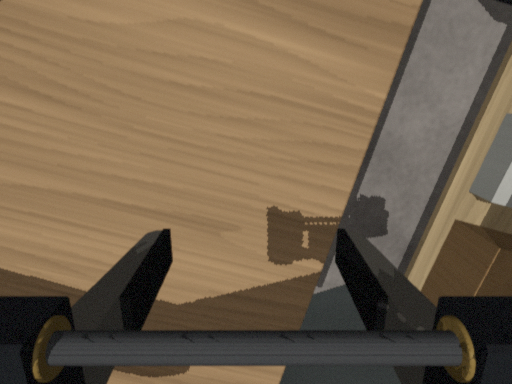

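The wrist picture shows bare bench and the gripper's shadow, with the fingers at columns 80–430. Going above the key.

Call:
servo_tool([
  [0.96,-0.51,0],
  [0.96,-0.51,0],
  [0.96,-0.51,0],
  [0.96,-0.51,0],
  [0.96,-0.51,0],
  [0.96,-0.51,0],
  [0.96,-0.51,0],
  [0.96,-0.51,0],
  [0,0,0],
  [0,0,0],
], claw=[1,1,1,1,1,1,1,1,1,1], twist=[0,0,0,0,0,0,0,0,0,0])

```text
time: 1.4
tcp_pos: [0.4866, -0.3305, 0.2222]
ee_rot: [[0.965, 0.261, -0.001], [0.261, -0.965, -0.0], [-0.001, -0.0, -1.0]]
force: [-0.0, -0.9, 0.4]
opening: 0.998
grasp_force: 0.0
```

Run:
```python
from h import *
s=observe();print(s['time'],s['tcp_pos'],np.round(s['ee_rot'],4).tolist())
m=camera_model('wrist');im=get_image('wrist')
print(proj(m,[.489,-.328,.076]))
np.savez('m1.npz',**m);cv2.imwrite('pics/w1.png',im[:,:,::-1]);cv2.imwrite('pics/w1b.png',cv2.resize(im,(800,600),interpolation=2)[:,:,::-1])
```

```text
1.4 [ 0.48664686 -0.33047674  0.22220241] [[0.9652, 0.2614, -0.0012], [0.2614, -0.9652, -0.0002], [-0.0012, -0.0001, -1.0]]
[251.59648218 176.60280906]
```

View pics/w1b.png

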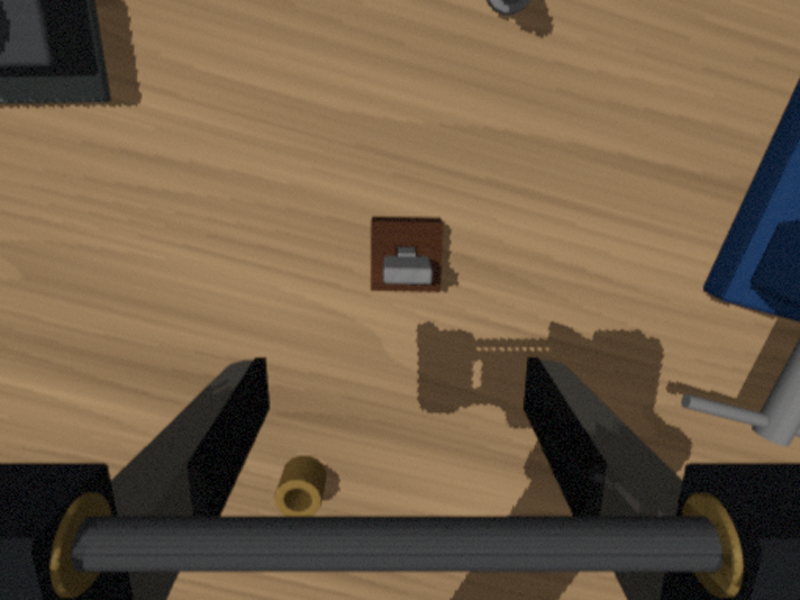

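The wrist view (800x600) shows the stand top at columns 371–442, rows 218–290, square to the image. The bow stands at columns 384–431, rows 257–284, with its wide side along the tool's y. I'll work out its centre and yaw.

Run:
```python
from h import *
m=dict(np.load('m1.npz'));k=.64
P=[atz(m,u*k,v*k,.024) for u,v in [(371.5,217.5),(441.5,217.5),(443.5,290.5),(370.5,290.5)]]
P=np.array(P);c=P.mean(0);print('stand c',c,'sides',np.linalg.norm(P-np.roll(P,-1,0),axis=1))
e=(P[1]-P[0])+(P[2]-P[3]);print('yaw',np.degrees(np.arctan2(e[1],e[0]))); 
Y=np.radians(14.8)
for yaw in (15,13,17):
  a=np.radians(yaw);X=np.array([np.cos(a),np.sin(a)]);N=np.array([-X[1],X[0]])
  print(yaw,[np.round(proj(m,[*(c[:2]+sx*.005*X+sy*.015*N),.076])/k,1).tolist() for sx,sy in[(1,1),(1,-1),(-1,-1),(-1,1)]])
im=cv2.imread('pics/w1.png');cr=cv2.resize(im[130:195,225:295],None,fx=8,fy=8,interpolation=cv2.INTER_CUBIC);cv2.imwrite('pics/w1c.png',cr)
```

```text
stand c [ 0.49284185 -0.33660882  0.024     ] sides [0.04792084 0.0521916  0.05213914 0.05213134]
yaw -74.85504205803274
15 [[383.7, 265.5], [433.5, 265.6], [433.1, 281.6], [383.7, 281.5]]
13 [[384.0, 264.7], [433.8, 266.5], [432.8, 282.5], [383.5, 280.7]]
17 [[383.4, 266.4], [433.2, 264.8], [433.4, 280.8], [384.1, 282.3]]
```

View pics/w1c.png

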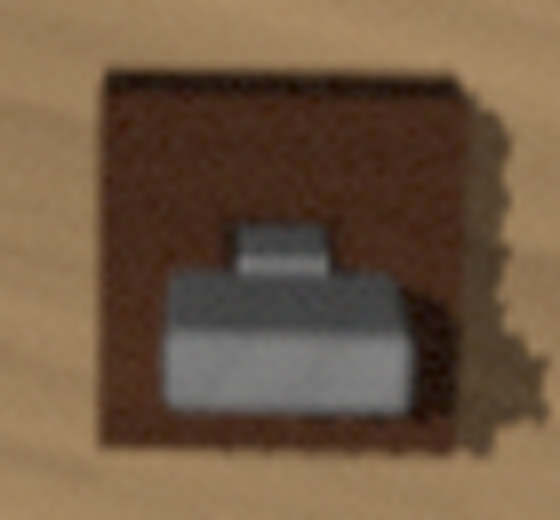

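The crop shows the bow's top face with corners at about (246,171.4), (276.2,171.6), (276.2,181.3) and (245.7,181.3) in raw pixels. It is square to the tool within about 1°.

Run:
```python
from h import *
m=dict(np.load('m1.npz'))
P=np.array([atz(m,u,v,.076) for u,v in [(246,171.4),(276.2,171.6),(276.2,181.3),(245.7,181.3)]])
c=P.mean(0);print(c,np.linalg.norm(P-np.roll(P,-1,0),axis=1));s=observe()
print('tool delta',s['ee_rot'].T@(c-s['tcp_pos']))
```

```text
[ 0.49150125 -0.33656548  0.076     ] [0.02844642 0.00948982 0.02898681 0.00968723]
tool delta [0.00391955 0.00652258 0.14631256]
```

Call:
servo_tool([
  [0.08,0.13,0],
  [0,0,0.15],
  [0,0,0.15],
  [0,0,0.15],
  [0,0,0.15],
  [0,0,0.15],
  [0,0,0.15],
  [0,0,0.15],
  [0,0,0.15],
  [0,0,0.15],
  [0,0,0.15],
  [0,0,0.15],
  [0,0,0.15],
  [0,0,0.15],
  [0,0,0.15],
  [0,0,0.14],
  [0,0,0],
  [0,0,0.4],
  [0,0,0.4],
], claw=[0,0,0,0,0,0,0,0,0,0,0,0,0,0,0,0,0,0,0], twist=[-0.7,-1,-1,-1,-1,-1,-1,-1,-1,-1,-1,-1,-1,-1,-1,-1,0,0,0])

```text
time: 3.82
tcp_pos: [0.4923, -0.3357, 0.0693]
ee_rot: [[-0.259, 0.966, -0.0], [0.966, 0.259, -0.0], [-0.0, -0.0, -1.0]]
force: [-0.5, -1.3, 0.3]
opening: 0.5
grasp_force: 0.0
```

Run:
```python
from h import *
s=observe();print(s['joints']);d=np.array([.4915,-.3366,0])-s['tcp_pos'];print(s['tcp_pos'],s['ee_rot'].T@d)
cv2.imwrite('pics/w2.png',get_image('wrist')[:,:,::-1])
```

```text
[ 50.18313087  35.72982911 -25.40185198 104.33099736  20.93902428
  44.61340228  28.88862876]
[ 0.49234475 -0.33567737  0.0692791 ] [-0.00065191 -0.00102537  0.06927974]
```

View pics/w2.png

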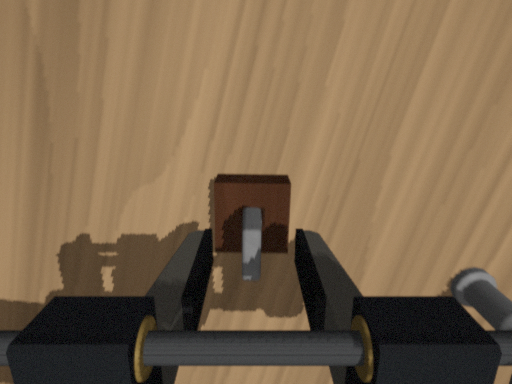

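The wrist view shows the bow at column 252, centred between the fingers and square to them. I'll descend, grip and lift.

Call:
servo_tool([
  [0,0,0.39],
  [0,0,0],
  [0,0,0],
  [0,0,0],
  [0,0,0],
  [0,0,-0.4],
  [0,0,-1],
  [0,0,-1],
  [0,0,-0.8],
  [0,0,0],
], claw=[0,-1,-1,-1,-1,-1,-1,-1,-1,-1], twist=[0,0,0,0,0,0,0,0,0,0], newtons=40)

```text
time: 5.12
tcp_pos: [0.4952, -0.336, 0.2162]
ee_rot: [[-0.261, 0.965, 0.007], [0.965, 0.261, -0.005], [-0.007, 0.006, -1.0]]
force: [0.2, -0.0, -0.6]
opening: 0.103
grasp_force: 40.0
```

Run:
```python
from h import *
s=observe();d=np.array([.572,-.055,0])-s['tcp_pos'];print(s['tcp_pos'],s['ee_rot'].T@d,s['grasp_force'],s['opening'])
```

```text
[ 0.4951741  -0.33595532  0.21620299] [0.25258794 0.14632825 0.21533514] 39.98327136039734 0.103380578658178
```

Call:
servo_tool([
  [0.76,0.585,0],
  [0.76,0.585,0],
  [0.76,0.585,0],
  [0.76,0.585,0],
  [0.76,0.585,0],
  [0,0,0],
  [0,0,0],
], claw=[-1,-1,-1,-1,-1,-1,-1], twist=[0,0,0,0,0,0,0])

```text
time: 6.0
tcp_pos: [0.5839, -0.114, 0.2105]
ee_rot: [[-0.261, 0.965, -0.001], [0.965, 0.261, -0.0], [0.0, -0.002, -1.0]]
force: [0.5, -0.3, -1.4]
opening: 0.107
grasp_force: 40.0
```

Run:
```python
from h import *
s=observe();print(s['tcp_pos'],np.round(s['ee_rot'],4).tolist())
m=camera_model('wrist');im=get_image('wrist')
np.savez('m3.npz',**m);cv2.imwrite('pics/w3.png',im[:,:,::-1]);cv2.imwrite('pics/w3b.png',cv2.resize(im,(800,600),interpolation=2)[:,:,::-1])
```

```text
[ 0.58385809 -0.11402559  0.21046695] [[-0.261, 0.9653, -0.0015], [0.9653, 0.261, -0.0003], [0.0001, -0.0015, -1.0]]
```

View pics/w3b.png

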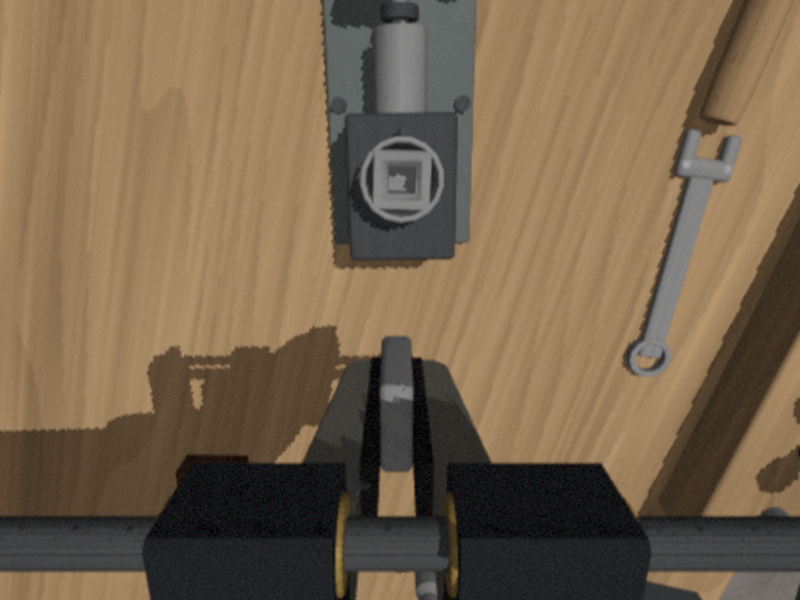

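The picture (800x600) shows the lock barrel circle at columns 361–444, rows 136–222, so its centre is at (402.5,179). The socket is nearly square to the image. The held key hangs at column 397 with its foot at row ~340, and the rod and collar show at the top at column 400.

Run:
```python
from h import *
m=dict(np.load('m3.npz'));k=.64;s=observe()
L=atz(m,402.5*k,179*k,.09);print('lock',L,'r',[np.linalg.norm(atz(m,u*k,v*k,.09)-L) for u,v in[(361,179),(444,179),(402,136),(402,222)]])
R=s['ee_rot'];t=s['tcp_pos'];print('delta tool',R.T@(L-t))
for dz in(.04,.044,.048):
  print(dz,[np.round(proj(m,t+R@np.array([x,y,dz]))/k,1).tolist() for x,y in[(.003,.003),(.003,-.003),(-.003,0)]])
print('bow top',[np.round(proj(m,t+R@np.array([x,y,-.026]))/k,1).tolist() for x,y in[(.015,.005),(.015,-.005),(-.015,-.005)]])
print('bow bot',[np.round(proj(m,t+R@np.array([x,y,.010]))/k,1).tolist() for x,y in[(.015,.005),(.015,-.005),(.006,.006),(.006,-.006)]])
im=cv2.imread('pics/w3.png')
a=cv2.resize(im[70:160,215:300],None,fx=6,fy=6,interpolation=cv2.INTER_CUBIC)
b=cv2.resize(im[205:305,235:275],None,fx=5.4,fy=5.4,interpolation=cv2.INTER_CUBIC)
cv2.imwrite('pics/w3c.png',cv2.hconcat([a,b[:540]]))
```

```text
lock [ 0.57071378 -0.05279218  0.09      ] r [np.float64(0.021793597533108035), np.float64(0.021788730878640274), np.float64(0.021571809533019785), np.float64(0.022626228633024596)]
delta tool [0.06344841 0.00368231 0.12051936]
0.04 [[402.4, 344.4], [387.9, 344.4], [395.1, 357.8]]
0.044 [[402.3, 340.8], [388.0, 340.7], [395.1, 353.9]]
0.048 [[402.2, 337.2], [388.1, 337.2], [395.1, 350.2]]
bow top [[412.3, 393.5], [377.4, 393.4], [378.3, 482.6]]
bow bot [[409.3, 345.3], [380.8, 345.2], [411.9, 368.7], [378.2, 368.6]]
```

View pics/w3c.png

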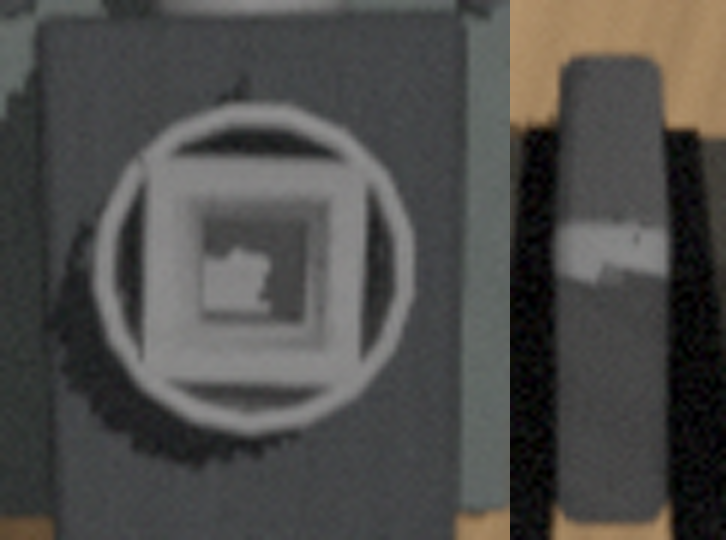

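Run:
```python
from h import *
m=dict(np.load('m3.npz'));s=observe();R=s['ee_rot'];t=s['tcp_pos']
# camera rigid to tool: point p in tool frame -> pixel
def pt(p): return proj(m,t+R@np.array(p))
# before grasp (w2): tcp .0693, bow top at +-: z tool = .0693-.076
for x in(-.001,.001,.003): print(x,[np.round(pt([x+a,0,zz]),1).tolist() for a,zz in((-.015,-.0067),(.015,-.0067),(.015,.0293))])
im=cv2.imread('pics/w2.png',0).astype(int);print('w2',[int(v) for v in im[195:290:1,252]])
im=cv2.imread('pics/w3.png',0).astype(int);print('w3',[int(v) for v in im[205:310:1,253]])
for x in(0,.002,.004):
  for dz in (0,.004): print(x,dz,[np.round(pt([x+a,0,zz+dz])[1],1) for a,zz in((-.015,-.026),(.015,-.026),(.015,.010),(.006,.010),(.003,.044))])
```

```text
-0.001 [[252.7, 287.4], [252.8, 235.5], [252.9, 210.3]]
0.001 [[252.7, 284.1], [252.8, 231.9], [252.9, 207.2]]
0.003 [[252.7, 280.8], [252.8, 228.2], [252.9, 204.0]]
w2 [49, 55, 49, 52, 48, 57, 51, 50, 51, 53, 57, 57, 65, 73, 78, 78, 75, 78, 80, 80, 77, 78, 78, 78, 82, 76, 78, 77, 78, 78, 74, 72, 77, 83, 99, 114, 123, 127, 130, 128, 131, 131, 129, 127, 127, 125, 128, 129, 127, 125, 129, 129, 131, 130, 134, 131, 133, 132, 131, 132, 126, 117, 101, 79, 67, 64, 64, 64, 68, 65, 69, 63, 65, 66, 66, 68, 67, 68, 65, 69, 68, 74, 69, 65, 66, 70, 67, 71, 73, 70, 70, 71, 70, 68, 69]
w3 [140, 141, 139, 136, 142, 138, 138, 138, 136, 121, 94, 80, 73, 77, 76, 77, 76, 77, 76, 72, 74, 79, 76, 77, 75, 78, 79, 74, 77, 75, 77, 76, 79, 76, 78, 79, 77, 79, 77, 78, 88, 104, 122, 131, 130, 132, 133, 131, 118, 101, 96, 88, 80, 69, 67, 67, 66, 67, 67, 68, 65, 69, 65, 68, 64, 66, 71, 69, 70, 70, 67, 67, 63, 67, 64, 63, 68, 67, 64, 65, 67, 66, 68, 68, 70, 65, 70, 64, 66, 64, 64, 70, 71, 70, 71, 67, 76, 112, 134, 137, 137, 135, 132, 136, 132]
0 0 [np.float64(308.9), np.float64(251.8), np.float64(221.0), np.float64(235.9), np.float64(218.1)]
0 0.004 [np.float64(303.7), np.float64(247.7), np.float64(218.2), np.float64(232.9), np.float64(215.8)]
0.002 0 [np.float64(305.3), np.float64(247.8), np.float64(217.6), np.float64(232.6), np.float64(215.2)]
0.002 0.004 [np.float64(300.1), np.float64(243.7), np.float64(214.9), np.float64(229.7), np.float64(213.0)]
0.004 0 [np.float64(301.7), np.float64(243.7), np.float64(214.1), np.float64(229.3), np.float64(212.4)]
0.004 0.004 [np.float64(296.6), np.float64(239.8), np.float64(211.5), np.float64(226.5), np.float64(210.2)]
```

Call:
servo_tool([
  [0.4,0.02,0.3],
  [0.4,0.02,0.3],
  [0.41,0.025,0.3],
  [0,0,0.3],
  [0,0,0],
  [0,0,0],
], claw=[-1,-1,-1,-1,-1,-1], twist=[0,0,0,0,0,0])

```text
time: 6.8
tcp_pos: [0.5723, -0.056, 0.1513]
ee_rot: [[-0.259, 0.966, 0.0], [0.966, 0.259, -0.001], [-0.001, 0.0, -1.0]]
force: [-1.1, 0.2, 0.1]
opening: 0.104
grasp_force: 40.0
```

Run:
```python
from h import *
s=observe();R=s['ee_rot'];t=s['tcp_pos'];print(t,np.round(R,3).tolist());print('tip-lock err tool',R.T@(np.array([.57071,-.05279,.09])-t)-[.0027,.0005,.045])
cv2.imwrite('pics/w4.png',cv2.resize(get_image('wrist'),(800,600),interpolation=2)[:,:,::-1])
```

```text
[ 0.57226438 -0.05595328  0.15129825] [[-0.259, 0.966, 0.0], [0.966, 0.259, -0.001], [-0.001, 0.0, -1.0]]
tip-lock err tool [ 0.00079475 -0.00120148  0.01629594]
```

View pics/w4.png

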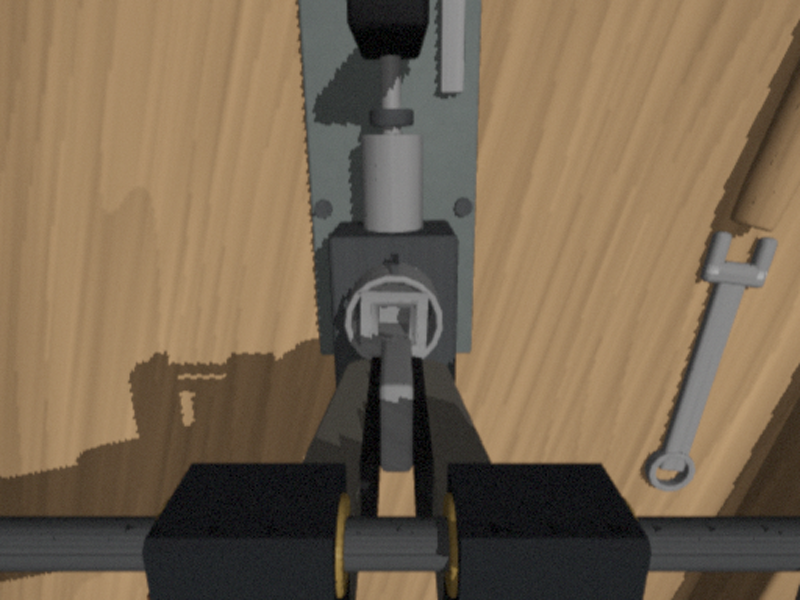

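The key sits above the barrel (circle centre at about (393,318)) with roughly 1 mm of error, matching the numbers. I'll correct that and lower it.

Call:
servo_tool([
  [0.016,-0.024,0.1],
  [0,0,0.1],
  [0,0,0.1],
  [0,0,0.1],
  [0,0,0.08],
  [0,0,0.08],
  [0,0,0.08],
  [0,0,0],
], claw=[-1,-1,-1,-1,-1,-1,-1,-1], twist=[0,0,0,0,0,0,0,0])

```text
time: 7.85
tcp_pos: [0.5703, -0.054, 0.1187]
ee_rot: [[-0.261, 0.965, -0.001], [0.965, 0.261, 0.0], [0.0, -0.001, -1.0]]
force: [0.7, -0.8, -0.6]
opening: 0.105
grasp_force: 40.0
```

Call:
servo_tool([
  [0,0,0.04],
  [0,0,0.04],
  [0,0,0],
], claw=[-1,-1,-1], twist=[0,0,0])

```text
time: 8.22
tcp_pos: [0.5704, -0.0539, 0.1149]
ee_rot: [[-0.261, 0.965, -0.0], [0.965, 0.261, -0.0], [0.0, -0.0, -1.0]]
force: [0.2, 0.2, -1.1]
opening: 0.105
grasp_force: 40.0
```

Call:
servo_tool([
  [0.001,-0.004,0],
  [0.001,-0.004,0],
  [0.001,-0.004,0],
  [0.001,-0.004,0],
  [0.001,-0.004,0],
  [0.001,-0.004,0],
  [0.001,-0.004,0],
  [0,0,0],
], claw=[-1,-1,-1,-1,-1,-1,-1,-1], twist=[1,1,1,1,1,1,1,0])

```text
time: 9.22
tcp_pos: [0.5702, -0.0533, 0.1154]
ee_rot: [[0.421, 0.907, 0.002], [0.907, -0.421, -0.0], [0.001, 0.002, -1.0]]
force: [3.3, 0.2, -3.2]
opening: 0.108
grasp_force: 40.0
```

Run:
```python
from h import *
s=observe();print(s['torque'],s['force'],s['joints'],s['tcp_pos'])
```

```text
[ 0.01339772 -0.94829461  0.01195378] [ 3.33663099  0.18351961 -3.24604318] [ 19.02408972  29.09583685 -21.83583762 106.70165834  14.38335047
  46.74726054 -35.10958405] [ 0.57023476 -0.05333358  0.1153599 ]
```

Call:
servo_tool([
  [0.001,-0.004,0],
  [0.001,-0.004,0],
  [0.001,-0.004,0],
  [0.001,-0.004,0],
  [0.001,-0.004,0],
  [0.001,-0.004,0],
  [0,0,0],
  [0,0,0],
], claw=[-1,-1,-1,-1,-1,-1,-1,-1], twist=[1,1,1,1,1,1,0.5,0])

```text
time: 10.22
tcp_pos: [0.5701, -0.0533, 0.1154]
ee_rot: [[0.884, 0.467, 0.004], [0.467, -0.884, -0.001], [0.003, 0.003, -1.0]]
force: [4.9, -1.2, -3.7]
opening: 0.105
grasp_force: 40.0
```

Run:
```python
from h import *
s=observe();R=s['ee_rot'];print(s['torque'],np.degrees(np.arctan2(R[1,0],R[0,0])),s['joints'][6])
```

```text
[-0.48463085 -1.26118504  0.03086018] 27.86877719147125 -67.48680173706859
```

Call:
servo_tool([
  [0,0,0],
  [0,0,0],
  [0,0,0],
  [0,0,0],
], claw=[-1,-1,-1,-1], twist=[0.6,0.6,0,0])

```text
time: 10.72
tcp_pos: [0.5701, -0.0533, 0.1154]
ee_rot: [[0.934, 0.358, 0.004], [0.358, -0.934, -0.001], [0.003, 0.002, -1.0]]
force: [5.3, -1.7, -3.5]
opening: 0.109
grasp_force: 40.0
```

Run:
```python
from h import *
s=observe();R=s['ee_rot'];print(s['torque'],np.degrees(np.arctan2(R[1,0],R[0,0])),s['joints'][6])
```

```text
[-0.39261402 -1.26812288  0.04271706] 21.006894172053183 -73.44612886166969
```

Call:
servo_tool([
  [0,0,0],
  [0,0,0],
  [0,0,0],
  [0,0,-0.1],
  [0,0,-0.3],
  [0,0,-0.6],
  [0,0,-0.8],
  [0,-0.62,0],
  [0,-0.62,0],
  [0,-0.62,0],
  [0,-0.62,0],
  [0,0,0],
  [0,0,0],
], claw=[-0.7,-0.4,0,0,0,0,0,0,0,0,0,0,0], twist=[0,0,0,0,0,0.5,0.55,0,0,0,0,0,0])

```text
time: 12.35
tcp_pos: [0.537, 0.0663, 0.2058]
ee_rot: [[0.967, 0.256, 0.001], [0.256, -0.967, -0.001], [0.001, 0.001, -1.0]]
force: [0.6, -0.8, 0.4]
opening: 0.498
grasp_force: 0.0
```

Run:
```python
from h import *
s=observe();print(s['tcp_pos'],np.round(s['ee_rot'],4).tolist())
m=camera_model('wrist');im=get_image('wrist')
np.savez('m5.npz',**m,tr=s['ee_rot'],tt=s['tcp_pos']);cv2.imwrite('pics/w5.png',im[:,:,::-1])
im=cv2.resize(im,(800,600),interpolation=2)
L=np.array([.5704,-.0535]);e=np.array([np.cos(np.radians(105)),np.sin(np.radians(105))])
print([np.round(proj(m,[*(L+e*d),z])/.64) .tolist() for d,z in((0,.14),(.125,.103),(.09,.035),(.176,.035))])
sc=get_image('scene');cr=cv2.resize(sc[150:250,230:310],(320,400),interpolation=2)
im[0:200,0:160]=cv2.resize(cr,(160,200)) if 0 else im[0:200,0:160]
cv2.imwrite('pics/w5b.png',im[:,:,::-1]);cv2.imwrite('pics/s5.png',sc[:,:,::-1])
```

```text
[0.53702431 0.06632415 0.20575309] [[0.9666, 0.2561, 0.001], [0.2561, -0.9666, -0.0006], [0.0008, 0.0009, -1.0]]
[[666.0, 324.0], [395.0, 301.0], [448.0, 269.0], [316.0, 269.0]]
```

View pics/w5b.png

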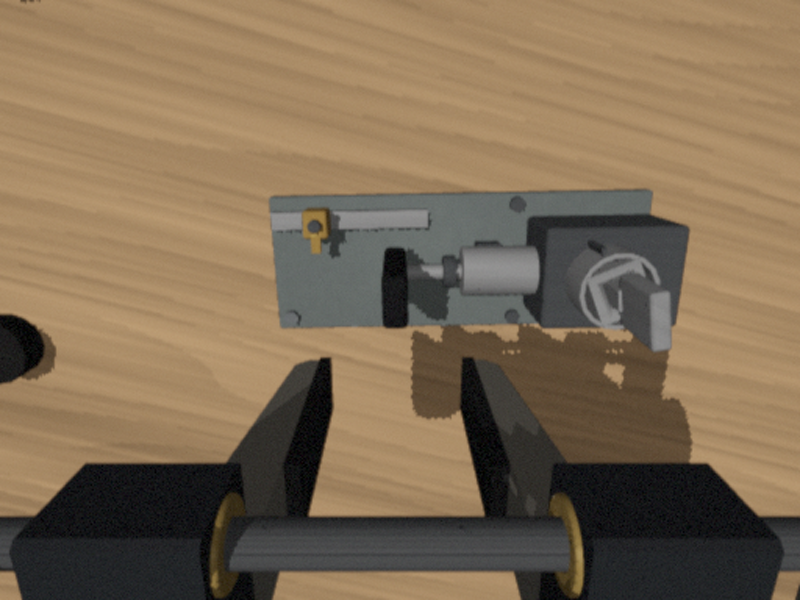

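The wrist view shows the key standing in the turned lock (bow top near (660,320)). The plate's top is at columns 383–407, the collar is centred at about (450,271), and the pointer tip is at (316.5,250), columns 312–321.

Run:
```python
from h import *
m=dict(np.load('m5.npz'));k=.64;R=m['tr'];t=m['tt'];f=lambda u,v,z:atz(m,u*k,v*k,z)
print('tool-frame (x,y):')
T=lambda p:np.round(R.T@(p-t),4)
for n,a in dict(ptr=(316.5,250,.035),collar=(450,271,.046),plateL=(383,315,.103),plateR=(407,315,.103),baseTL=(270,196,.01),baseTR=(651,191,.01),baseBL=(278,327,.01),lock=(621,291,.09),rodmid=(430,272,.04)).items(): print(n,T(f(*a)))
g=cv2.imread('pics/w5.png')
for r in (172,175): print('collar row',r,g[r,275:300].astype(int).sum(1)//3)
for r in (156,159): print('ptr row',r,[tuple(map(int,q)) for q in g[r,196:210]])
print('plate row', g[200,238:268].astype(int).sum(1)//3)
```

```text
tool-frame (x,y):
ptr [ 0.0138 -0.0512  0.1707]
collar [0.0027 0.0341 0.1598]
plateL [-0.0069 -0.0069  0.1027]
plateR [-0.0069  0.0058  0.1028]
baseTL [ 0.0455 -0.0846  0.1957]
baseTR [0.0487 0.171  0.1959]
baseBL [-0.0483 -0.0854  0.1956]
lock [0.0025 0.1239 0.1159]
rodmid [0.0005 0.0219 0.1658]
collar row 172 [142 140 140 138 145 141 140 138 113  70  75  77  73  70  72  69  76  98
 138 137 122  99 137 144 145]
collar row 175 [133 139 140 138 136 138 138 132 107  71  72  71  74  73  69  70  74  81
  97 128 112  97 134 140 143]
ptr row 156 [(105, 107, 104), (107, 110, 104), (97, 107, 110), (77, 121, 144), (69, 124, 153), (66, 123, 155), (69, 128, 156), (68, 125, 155), (66, 119, 148), (69, 92, 106), (95, 98, 94), (89, 91, 87), (89, 92, 87), (87, 90, 85)]
ptr row 159 [(104, 107, 101), (105, 106, 101), (101, 111, 109), (86, 119, 136), (67, 124, 153), (63, 122, 152), (71, 128, 157), (65, 126, 154), (66, 120, 148), (63, 93, 113), (103, 105, 103), (105, 105, 102), (105, 108, 103), (107, 109, 104)]
plate row [107 102 101 107 104 100  79  27  15  25  28  23  26  23  30  20  25  23
  20  23  23  16  30  67 101 105 104 104 102 105]
```

Call:
servo_tool([
  [0.03,0,0.7],
  [0,0,0.7],
  [0,0,0.6],
  [0,0,0.4],
  [0,0,0.28],
  [0,0,0],
  [0,0,0],
  [0,0,0],
  [0,0,0],
  [0,0,0],
], claw=[0,0,0,0,0,0,-1,-1,-1,-1], twist=[0,0,0,0,0,0,0,0,0,0], newtons=50)

```text
time: 13.7
tcp_pos: [0.5384, 0.0675, 0.0716]
ee_rot: [[0.966, 0.258, 0.001], [0.258, -0.966, -0.001], [0.001, 0.001, -1.0]]
force: [0.8, 0.6, 2.7]
opening: 0.149
grasp_force: 50.0
```

Call:
servo_tool([
  [0,-0.17,0],
  [0,-0.17,0],
  [0,-0.17,0],
  [-0.005,-0.17,0],
  [0,-0.17,0],
  [-0.005,-0.17,0],
  [0,-0.17,0],
  [-0.005,-0.17,0],
  [0,-0.17,0],
  [-0.005,-0.17,0],
  [0,0,0],
  [0,0,0],
], claw=[-1,-1,-1,-1,-1,-1,-1,-1,-1,-1,-1,-1], twist=[0,0,0,0,0,0,0,0,0,0,0,0])

```text
time: 15.2
tcp_pos: [0.5157, 0.1475, 0.0714]
ee_rot: [[0.967, 0.257, 0.001], [0.257, -0.967, -0.003], [-0.0, 0.003, -1.0]]
force: [0.7, -8.7, 6.2]
opening: 0.144
grasp_force: 50.0
```

Run:
```python
from h import *
s=observe();t=s['tcp_pos'];R=s['ee_rot'];d=t-np.array([.5384,.0675,.0716]);print('moved tool',R.T@d,s['force'],s['grasp_force'])
m=camera_model('wrist');im=get_image('wrist');cv2.imwrite('pics/w6.png',im[:,:,::-1])
# predicted pointer and brass mask
W=dict(np.load('m5.npz'));P=W['tt']+W['tr']@np.array([.0138,-.0516,.1707]);L=W['tt']+W['tr']@np.array([.0025,.1239,.1159])
print('ptr pred',proj(m,P),'lock pred',proj(m,L),'plate/collar', proj(m,L+np.array([*(W['tr'][:2,1]*-.1755),.046-.09])))
a=im.astype(int);mask=((a[...,0]-a[...,2]>60)).astype(np.uint8)
for name in('scene','side'):
  q=get_image(name);cv2.imwrite(f'pics/{name}6.png',q[:,:,::-1]);mm=camera_model(name);print(name,proj(mm,P))
```

```text
moved tool [-0.00141078 -0.08315069 -0.00011258] [ 0.71905323 -8.74657443  6.23994759] 49.988486766815186
ptr pred [305.43192603 205.05683536] lock pred [686.31835594 265.49853013] plate/collar [307.23468001 228.87296318]
scene [278.53041994 169.51279256]
side [230.9918249  228.02408357]
```

Call:
servo_tool([
  [0,-0.05,0],
  [0,0,0],
  [0,0,0],
  [0,0,0],
], claw=[-1,-1,-1,-1], twist=[0,0,0,0])

```text
time: 15.85
tcp_pos: [0.5151, 0.1497, 0.0715]
ee_rot: [[0.967, 0.256, 0.001], [0.256, -0.967, -0.003], [-0.0, 0.003, -1.0]]
force: [1.0, -9.1, 7.1]
opening: 0.144
grasp_force: 50.0
```

Run:
```python
from h import *
s=observe();t=s['tcp_pos'];R=s['ee_rot'];d=t-np.array([.5384,.0675,.0716]);print('moved tool',R.T@d,s['force'],s['grasp_force'])
m=camera_model('wrist');im=get_image('wrist');cv2.imwrite('pics/w7.png',im[:,:,::-1])
W=dict(np.load('m5.npz'));P=W['tt']+W['tr']@np.array([.0138,-.0516,.1707])
print(proj(m,P))
for r in range(188,250,4): print(r,' '.join('%d,%d'%(int(p.sum())//3,int(p[0])-int(p[2])) for p in im[r,284:336:2]))
```

```text
moved tool [-0.00148124 -0.08541863 -0.00014404] [ 1.03925048 -9.05052092  7.10535366] 49.99128341674805
[309.04252919 204.97397173]
188 105,-2 101,-1 104,-3 104,-5 104,-2 101,-2 74,47 110,86 113,87 109,86 111,85 109,83 97,53 78,18 77,16 99,57 111,82 110,86 104,82 57,26 51,-5 97,-4 102,-4 101,-5 105,-3 104,-3
192 102,-3 102,-3 103,-2 103,-1 103,-5 103,-2 100,4 99,67 102,77 102,73 100,80 113,88 115,87 117,89 113,88 113,84 99,74 100,75 84,52 58,5 68,-2 99,-5 104,-2 105,-4 104,-2 105,-5
196 103,-3 104,-4 102,-3 104,-2 104,-3 101,-4 104,-2 103,-5 103,-3 101,-2 80,51 112,89 111,86 114,88 113,86 93,63 51,-4 55,-3 99,-4 105,-4 103,-5 103,-4 104,-4 107,-4 107,-6 106,-6
200 101,-4 104,-3 106,-1 102,-3 102,-3 102,-3 103,-2 102,-2 99,-4 103,-2 81,53 116,85 111,88 114,88 113,86 94,63 54,-1 65,-5 103,-2 108,-5 103,-5 106,-3 104,-4 105,-2 107,-3 107,-5
204 105,-3 100,-5 104,-2 102,-5 101,-3 101,-5 100,-3 100,-3 102,-3 100,-3 82,62 113,87 115,84 115,89 113,86 89,46 61,-1 56,-4 85,-6 106,-3 102,-2 106,-3 107,-4 105,-5 106,-3 107,-5
208 104,-3 103,-2 103,-3 101,-3 104,-7 105,-4 104,-2 103,-4 105,-4 1
[... 966 characters left out ...]
0,-3 68,-6 77,-3 73,-2 70,-3 72,-3 67,-1 76,0 130,1 127,0 130,0 130,2 129,1 129,1 124,0 111,2
236 61,8 59,7 62,11 52,5 54,-3 48,-2 52,-2 56,-3 49,0 25,1 26,-1 38,-1 47,-4 59,-1 69,-3 67,-6 63,-4 53,-4 55,-2 58,-2 59,-3 55,-2 53,-6 56,-2 81,-4 86,-1
240 60,7 58,11 59,8 56,8 48,5 51,2 59,-2 54,-1 48,-3 29,-2 28,-5 34,-3 32,-5 26,-2 38,0 37,-6 54,-4 52,1 51,0 56,1 55,-2 52,-1 53,-1 54,0 50,-4 55,-4
244 58,10 62,10 58,12 57,10 59,8 50,3 55,-1 54,-3 47,0 45,0 27,1 34,-3 30,1 39,-2 38,4 32,-4 53,-3 51,-2 54,-2 51,-2 53,-2 50,-1 53,0 52,-1 49,-2 54,-3
248 57,7 64,8 59,8 60,8 61,9 61,7 50,7 49,0 48,0 53,-3 50,-3 54,-3 52,-1 51,-5 54,-1 52,-2 50,-3 50,-2 47,-3 54,-1 53,-1 50,-1 58,-1 53,1 53,-2 51,-3
```

The close-up pixels show the pointer tip centred at column 309 and the collar's top at about 311.5, where perspective predicts about 312. The two are level to within 1 mm, with 50 N of grip.

```bash
python3 -c "
from rig import *
print(sign_off())"
```

```text
the job is handed in; nothing more can be done
None
```

I handed the job in at about 16 s: the key is in the lock after an 84° clockwise tool turn, and the gripper holds the rod at 50 N with its collar within about 1 mm of the pointer; no verdict came back.

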